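Seat the machine spindle in the inclined V-rests and clamp it

TASK

Take the steel spindle out of its wooden rest and lower it gently, without dropping it, into the two V-rests of the sloping fixture, collar at the upper end, sliding it down until its plain end is home against the end stop. Let go of it, then swing the clamp arm over and press it down so that its pad sits firmly on the spindle. Leave the other things on the bench as they stand.

Things in the scene. Friction and masses are not known exactly. Their poses are not given: they have to be found in the camera images.
- spindle: Bare steel spindle: shaft 28 mm dia, 126 mm long, then a 40 mm dia, 14 mm thick collar (140 mm overall), about 0.45 kg (varies 0.8 to 1.3 times). Origin on its axis, 63 mm from the plain end; x runs along the shaft to the collar (collar at x = 63 to 77 mm), roll is free. Starts level in the wooden rest, axis 44 mm above the bench, shaft free for fingers at x = -33 to +33 mm.
- rest: Fixed wooden rest. Origin on the bench, under the spindle's starting origin to 4 mm along x; x along the spindle to its collar, z up. Base board 150 x 64 x 14 mm (x = -70 to +80); two blocks at x = -57 to -33 and +33 to +57 mm, 52 mm wide, with a 33 mm wide square slot: floor 30 mm, cheeks 40 mm above the bench.
- fixture: Fixed grey fixture: level base plate 220 x 90 x 12 mm (x from -105 to +115 mm) carrying a bed that slopes at 30 degrees, rising along the fixture's +x. Origin on the bench; x horizontal, uphill direction; z up.
- vbed: The fixture's sloping bed. Origin at the centre of the end stop's face, at (-85, 0, 65) mm in the fixture's frame; the seated spindle's plain end belongs here. x = uphill along the V-rests' axis (30 degrees above level), y across, z = square to the slope, the way the Vs open (30 degrees from vertical, leaning to the fixture's -x). Stop plate: x = -8 to 0, 36 mm wide, top at z = 9 mm.
- seat (a point): Where the spindle's origin belongs: on the V-rests' axis, midway between them, at vbed x = 63 mm; axes as vbed. The two steel 90 degree V-rests, 52 mm wide, lie at vbed x = 14 to 30 and 96 to 112 mm, tops at z = 0, bottoms of the Vs at z = -20 mm; the 66 mm between them is open down to the bed at z = -36 mm.
- clamp (a joint): Hinge angle of the clamp arm (rad): 0 = arm parallel to the slope and reaching downhill, its pad just resting on a seated spindle; it grows as the arm lifts. Starts between 1.6 and 2.0 (standing up); limits -0.08 and 2.1. A stiff hinge (0.22 N m of friction): the arm stays where it is left, and about 3 N near the knob moves it.
- clamp_hinge (a point): Hinge axis of the clamp arm, at the uphill end (vbed x = 170, y = 0, z = 30 mm), along vbed y. At angle a the arm points along (-cos a, 0, sin a) in vbed axes. Its grey pillars stand at vbed x = 159 to 181 mm, y within 20 mm, up to z = 40 mm.
- clamp_knob (a point): Centre of the black ball knob (26 mm dia) on the clamp arm's free end, 125 mm from the hinge axis. The arm is a steel bar 16 mm wide (along vbed y), 10 mm thick, centred on the line from hinge to knob; its rubber pad (16 mm dia) is 68 mm from the hinge and stands 11 mm below its underside.
- oil: Bystander: white oil bottle, 44 mm diameter, 120 mm tall, standing; origin at its foot.
- keybox: Bystander: cardboard box of key blanks, 70 x 50 x 40 mm; origin under its centre.
- stub: Bystander: plain steel stub without collar, 26 mm diameter, 70 mm tall, standing; origin at its foot.
- driver: Bystander: screwdriver lying on the bench.
- collar (a point): Centre of the collar's outer end face, on the spindle's axis, 77 mm from its origin.
Mind the look-alikes: they are no part of the job. What is shaped like the spindle but blue, green or pink is not meant.

How it is judged:
On the way:
1. the spindle lies home in both V-rests, let go, with the clamp arm still up (x of spindle in the frame of seat between -0.004 and 0.004 m and y of spindle in the frame of seat between -0.003 and 0.003 m and z of spindle in the frame of seat between -0.003 and 0.003 m and angle between the x axis of spindle and the x axis of vbed, either way round below 0.06 rad and linear speed of spindle below 0.02 m/s and value of joint clamp above 0.6 rad and contact force between the fingers and spindle below 0.1 N and x of collar in the frame of seat above 0.05 m), for 0.2 s.
At the end, for the whole second after the job is handed in: The spindle lies in both V-rests, collar uphill: its axis within 3 mm sideways and in height and 0.06 rad of the V-rests' axis, its plain end within 4 mm of its place against the end stop, at rest; the clamp arm is down with its pad on the spindle (angle within 0.05 rad of 0) and still (x of spindle in the frame of seat between -0.004 and 0.004 m and y of spindle in the frame of seat between -0.003 and 0.003 m and z of spindle in the frame of seat between -0.003 and 0.003 m and angle between the x axis of spindle and the x axis of vbed, either way round below 0.06 rad and linear speed of spindle below 0.02 m/s and value of joint clamp between -0.05 and 0.05 rad and velocity of joint clamp between -0.05 and 0.05 rad/s and x of collar in the frame of seat above 0.05 m); the robot touches nothing.
It fails at once if the spindle is dropped or thrown into the fixture (faster than 0.4 m/s within 40 mm of its seat) (distance between spindle and seat below 0.04 m and linear speed of spindle above 0.4 m/s).
It fails at once if the oil bottle is moved by more than 30 mm (distance of oil from where it was at the start of the episode above 0.03 m).
It fails at once if the box of key blanks is moved by more than 30 mm (distance of keybox from where it was at the start of the episode above 0.03 m).
It fails at once if the steel stub is moved by more than 30 mm (distance of stub from where it was at the start of the episode above 0.03 m).
It fails at once if the screwdriver is moved by more than 30 mm (distance of driver from where it was at the start of the episode above 0.03 m).
It also fails if it takes over 61 s, if anything falls off the work surface, if the arm or the gripper's body presses on something with over 40 N, if the wrist force passes 120 N, or if a joint passes its speed limit or range.

ROBOT

A 7-joint arm with a two-finger parallel gripper is mounted at the origin on the work surface. World frame = base frame: x ahead of the robot, y to its left, z up, the work surface at z = 0. Lengths are in m, angles in rad, forces in N, time in s.
With the tool pointing down it reaches from about 0.35 to 0.9 m from the base axis. Payload 8.1 kg.
Tool frame: the origin (TCP) lies at the very end of the fingers, on their centre line; the grasp point (between the pads) lies arm.grip_point_offset behind it (arm.grip_point_offset is the distance from the TCP to the grasp point, in m); z points along the fingers, y is the line along which they close (so a half turn about z gives the same grasp; the last joint's range is limited). The gripper opens to 92 mm and grips with 3 to 60 N. Pads are 19 mm wide; open, the fingers measure 130 mm over their backs; the gripper's body (75 mm by 190 mm) begins 47 mm behind the grasp point.
Start: joints at [-1.313, 0.434, 0.025, 1.573, -0.012, 1.134, -0.075], TCP at [0.221, 0.585, 0.227] pointing down, gripper open.
Joint ranges: [-2.62, 2.62], [-0.44, 2.09], [-1.27, 1.32], [0.08, 2.57], [-1.32, 4.46], [0.12, 2], [-2.74, 2.74]. Speed limits (rad/s): [2.22, 2.22, 3.01, 3.01, 3.14, 3.14, 3.14].

INTERFACE

Orientations are given as a rotation vector (axis times angle).
In Python, from cell import arm gives the robot as it stands. The module is installed in compiled form; this text tells all that it offers.
- The arm moves only by the shell command python3 -m creep 'ROWS' [OPENING] [FORCE]. ROWS is JSON, a list of rows, each a list of 6 numbers: the shift along the tool's x, y, z scaled (see below), then the turn, a rotation vector about the tool's x, y, z scaled (see below). A call has 1 to 20 rows; each row shifts and turns the commanded pose from where the row before left it, along the tool's axes as they then stand; what a row does not reach is not made up. The controller multiplies each number of a shift by 0.4 m and each number of a turn by 120 degrees. A row lasts 1/12 s, in which the tool goes at most 41.7 mm and 7.16 degrees, less where a joint would pass 70% of its speed; a pose out of reach is approached as far as the arm can. A call with a number of a shift or a turn outside -1 to 1 is refused whole. A call with a gripper value outside its range is refused whole. OPENING is the closure, from -1 (fully open) to 1 (shut), set as the call begins (- or left out, the last holds). The fingers move at their own pace and stop on an object; FORCE is the grip in N (left out, the last holds). Time passes only in rows, so rows that do not move let the fingers close. It gives the time, the measured TCP pose, the force, the opening and the grip force at its end, in the units of the state.
- arm.observe(): the state, without advancing time (a new reading comes with each control period).
- arm.get_image(name): name is "scene" or "top"; returns a dict with "frame" (480x640x3 uint8, red, green, blue), "intrinsics" (3x3 intrinsics, pixels), "distortion" ([k1, k2, p1, p2, k3] as OpenCV has them; the pictures are not rectified), "rvec" (rotation vector, rad) and "tvec" (3), from world to camera coordinates, as OpenCV has them. Camera axes: x right, y down, z forward; pixel columns grow to the right and rows downward; lengths in m; the calibration is good to about 2 mm. A picture is of the moment at which its call begins. There is no depth.
- arm.sign_off(): hands the job in; it is judged then, once.
The state is a dict: "clock": time; "joints": joint angles; "dq": joint speeds; "joint_efforts": joint torques, N m; "position": TCP position; "ee_rot": TCP orientation; "force": force on the tool from outside, world axes, zero at the start; "ft_torque": the same for the moment, N m; "width": opening from 0.0 (shut) to 1.0 (fully open); "gripper_force": force on a finger pad.
Only numpy, scipy, OpenCV 4.12 (cv2) and the standard library are available. Lean on these libraries where they do the work, as an engineer would, in place of code of your own. Each camera call takes 0.05 s, during which the arm holds its last target. There are 200 camera calls.

## Working session

There is one attempt and no reset: what is moved stays moved. The work goes in short steps, Python scripts to look and compute and a shell command to move; the robot and the scene stay as the last step left them, time stands still between calls to the robot, and variables do not carry over. Pictures are saved under pics/ and viewed, at most 10 in all, crops included, and the job is handed in when it is done.

```bash
mkdir -p pics; python3 - <<'E'
from cell import arm
import cv2,pickle
for n in("scene","top"):
    d=arm.get_image(n); pickle.dump(d,open(n+".pkl","wb")); cv2.imwrite(f"pics/{n}0.png",d["frame"][:,:,::-1])
    print(n,d["intrinsics"],d["distortion"],d["rvec"],d["tvec"])
print(arm.observe(),arm.grip_point_offset)
E
```

```text
scene [[462.8455286    0.         316.6805341 ]
 [  0.         462.8455286  240.91923154]
 [  0.           0.           1.        ]] [-0.11733685  0.          0.          0.          0.        ] [ 2.09761671  0.84778073 -0.40446391] [-0.39332059 -0.12206545  1.38117802]
top [[461.46492464   0.         320.31208714]
 [  0.         461.46492464 229.90187964]
 [  0.           0.           1.        ]] [-0.08162149  0.          0.          0.          0.        ] [ 2.19977153 -2.14981227  0.09543532] [-0.00376587  0.5380027   1.22835411]
{'clock': 0.1, 'joints': array([-1.31256961,  0.43515023,  0.0249821 ,  1.57399266, -0.0116025 ,
        1.13399912, -0.07506774]), 'dq': array([ 0.00113987, -0.00091094, -0.00092298, -0.00216183,  0.00061934,
        0.00030673,  0.00166691]), 'joint_efforts': array([ 2.38905894e-03, -6.69125819e+01,  9.87483077e-01, -3.15147150e+01,
       -6.05646218e-02,  3.74328915e-02,  5.56584155e-05]), 'position': array([0.22054823, 0.58431017, 0.22603066]), 'ee_rot': array([-5.63763969e-01, -3.09046791e+00,  2.19717634e-03]), 'force': array([-0.85285433, -0.76054638,  0.12757083]), 'ft_torque': array([-0.01523554,  0.02974826, -0.030187  ]), 'gripper_force': 0.0, 'width': 0.9985010823832251} 0.0188
```

View pics/scene0.png

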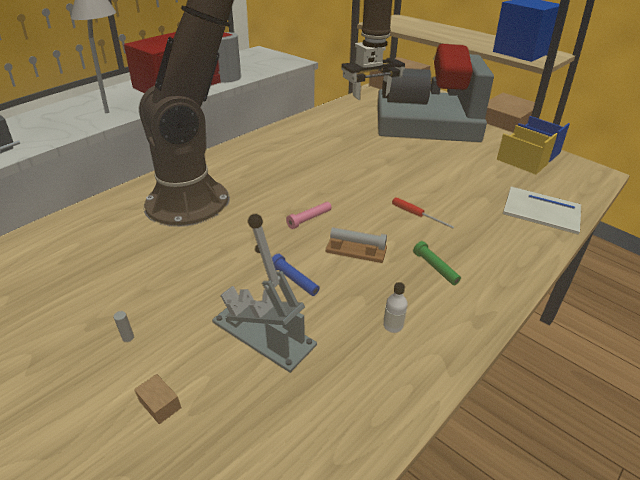

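View pics/top0.png

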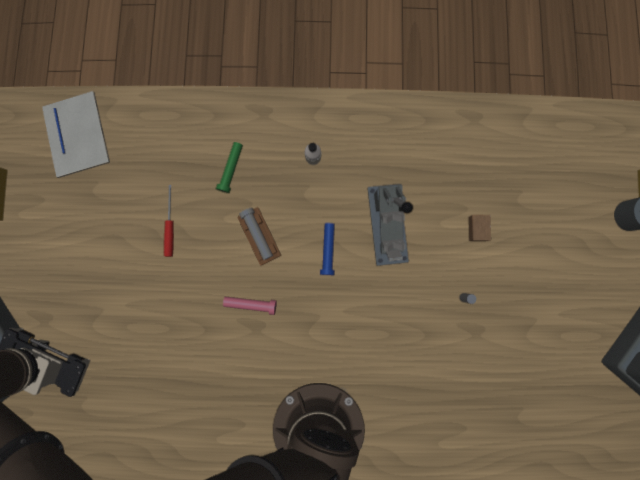

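The scene view shows the grey steel spindle in the brown rest at about (358,240). The fixture is at (265,320) with its clamp standing and the knob at (256,221). In the top view the spindle is at (258,235), the fixture at (388,225) and the knob at (405,207).

Candidates (top pixels): grey in the wooden rest (258,235), blue (328,250), green (230,167), pink (250,305), plain stub (467,298). I choose the grey one in the rest. The next crop checks this and finds which end has the collar.

```bash
cat > h.py <<'E'
import numpy as np,cv2,pickle
from scipy.spatial.transform import Rotation as R
def cam(d):
    return np.array(d["intrinsics"]),np.array(d["distortion"]),cv2.Rodrigues(np.array(d["rvec"]))[0],np.array(d["tvec"]).ravel()
def ray(d,uv):
    K,D,Rm,t=cam(d); p=cv2.undistortPoints(np.array(uv,float).reshape(-1,1,2),K,D).reshape(-1,2)
    return -Rm.T@t,np.c_[p,np.ones(len(p))]@Rm
def plane(d,uv,z):
    c,r=ray(d,uv); return c+r*((z-c[2])/r[:,2])[:,None]
def tri(d1,u1,d2,u2):
    c1,r1=ray(d1,u1);c2,r2=ray(d2,u2);r1=r1[0];r2=r2[0]
    s=np.linalg.lstsq(np.c_[r1,-r2],c2-c1,rcond=None)[0]
    a=c1+r1*s[0];b=c2+r2*s[1];return (a+b)/2,np.linalg.norm(a-b)
def proj(d,P):
    return cv2.projectPoints(np.array(P,float).reshape(-1,1,3),np.array(d["rvec"]),np.array(d["tvec"]),np.array(d["intrinsics"]),np.array(d["distortion"]))[0].reshape(-1,2)
E
python3 - <<'E'
from h import *
T=pickle.load(open("top.pkl","rb"));S=pickle.load(open("scene.pkl","rb"))
f=T["frame"][:,:,::-1];g=S["frame"][:,:,::-1]
a=cv2.resize(f[195:275,230:290],None,fx=5,fy=5,interpolation=2)   # 300x400
b=cv2.resize(f[175:275,360:420],None,fx=5,fy=5,interpolation=2)  #300x500
c=np.zeros((500,600,3),np.uint8);c[:400,:300]=a;c[:,300:]=b;cv2.imwrite("pics/c1.png",c)
cv2.imwrite("pics/c2.png",cv2.resize(g[205:375,205:395],None,fx=3.5,fy=3.5,interpolation=2)[:600])
print("campos",ray(S,[[0,0]])[0],ray(T,[[0,0]])[0])
E
```

```text
campos [ 1.08615757 -0.57348316  0.75407731] [0.42626585 0.005288   1.27144971]
```

View pics/c1.png

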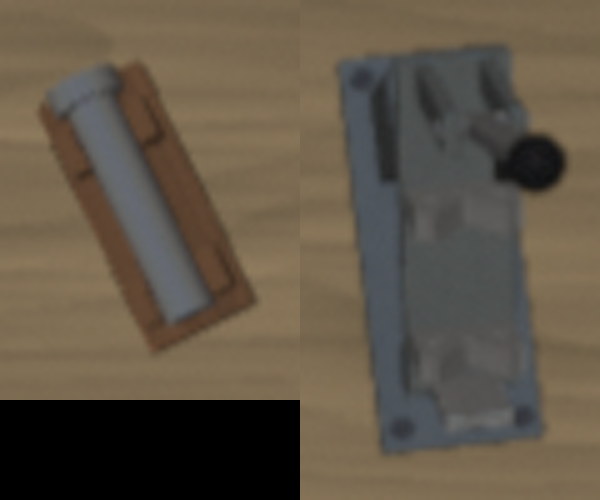

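View pics/c2.png

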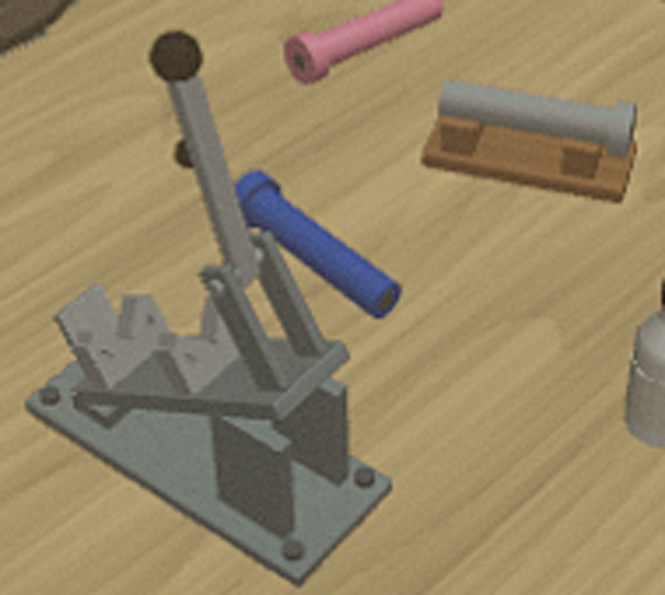

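The crop confirms it: the bare steel spindle lies in the rest with its collar at the upper-left end (top px ≈ (247,213)) and its plain end at (267,257). The fixture's uphill end is at the top of the top image (+x side), and its stop is at the bottom, ≈ (388,258). Blue lies to the left of the fixture.

```bash
python3 - <<'E'
from h import *
np.set_printoptions(precision=4,suppress=True)
T=pickle.load(open("top.pkl","rb"));S=pickle.load(open("scene.pkl","rb"))
o=lambda q,x0,y0,k:[[x0-.5+(u+.5)/k,y0-.5+(v+.5)/k] for u,v in q]
tp=o([(80,453),(245,437),(38,60)],360,175,5); sp=o([(25,405),(300,582),(392,487)],205,205,3.5)
P=plane(T,tp,.012);Q=plane(S,sp,.012);print("T: lowL lowR upL\n",P,"\nS: low-R?, up, upL\n",Q)
D=lambda a,b:np.linalg.norm(a-b)
print(D(P[0],P[1]),D(P[0],P[2]),D(Q[0],Q[1]),D(Q[1],Q[2]))
# spindle mask
f=T["frame"]; hsv=cv2.cvtColor(f,cv2.COLOR_RGB2HSV); m=np.zeros(f.shape[:2],np.uint8)
sub=hsv[200:275,235:285]; mm=((sub[...,1]<60)).astype(np.uint8)*255
n,l,st,ce=cv2.connectedComponentsWithStats(mm); i=1+st[1:,4].argmax(); print(st[i],ce[i]+[235,200])
ys,xs=np.where(l==i); w=plane(T,np.c_[xs+235,ys+200],.044)[:,:2]
ax=np.array([1,.35]); 
c=w.mean(0)
for _ in range(3):
  ax=cv2.fitLine(w.astype(np.float32),cv2.DIST_HUBER,0,.01,.01).ravel()[:2]; 
if ax[0]<0: ax=-ax
nn=np.array([-ax[1],ax[0]]); t=(w-c)@ax; s=(w-c)@nn
for a in np.arange(-.08,.08,.01):
  k=(t>=a)&(t<a+.01)
  if k.any(): print(round(a,3),k.sum(),s[k].min().round(4),s[k].max().round(4),s[k].mean().round(4))
print("c",c,"ax",ax,np.degrees(np.arctan2(ax[1],ax[0])),t.min(),t.max())
# knob
for d,(x0,y0,x1,y1) in((T,(395,195,420,220)),(S,(245,210,268,234))):
  v=cv2.cvtColor(d["frame"],cv2.COLOR_RGB2GRAY)[y0:y1,x0:x1]; ys,xs=np.where(v<45); print(len(xs),xs.mean()+x0,ys.mean()+y0,np.ptp(xs),np.ptp(ys))
  if d is T: kt=[[xs.mean()+x0,ys.mean()+y0]]
  else: ks=[[xs.mean()+x0,ys.mean()+y0]]
print("knob",tri(T,kt,S,ks))
# plain end/collar px in scene crop2: plain top end
e=o([(442,100),(628,130)],205,205,3.5); print("scene plane .044",plane(S,e,.044))
E
```

```text
T: lowL lowR upL
 [[ 0.4459 -0.1443  0.012 ]
 [ 0.4565 -0.2346  0.012 ]
 [ 0.6623 -0.1183  0.012 ]] 
S: low-R?, up, upL
 [[ 0.4609 -0.2389  0.012 ]
 [ 0.6765 -0.2109  0.012 ]
 [ 0.6662 -0.1269  0.012 ]]
0.09091362338917992 0.2179323177018398 0.21733054914886374 0.08465943147441286
[  4   8  34  52 583] [255.8148 232.5232]
-0.08 19 -0.014 0.0133 -0.0005
-0.07 42 -0.0127 0.0135 0.0003
-0.06 36 -0.0126 0.0136 0.0005
-0.05 39 -0.0136 0.0137 0.0005
-0.04 39 -0.0135 0.0127 -0.0008
-0.03 37 -0.0134 0.0129 -0.0002
-0.02 39 -0.0133 0.0131 0.0002
-0.01 39 -0.0131 0.0132 -0.0003
-0.0 37 -0.013 0.0134 0.0003
0.01 38 -0.014 0.0135 -0.0003
0.02 41 -0.0139 0.0136 -0.0
0.03 37 -0.0137 0.0139 -0.0
0.04 37 -0.0136 0.0128 -0.0002
0.05 50 -0.0194 0.019 -0.0006
0.06 52 -0.0193 0.0191 0.0009
0.07 1 -0.0012 -0.0012 -0.0012
c [0.5253 0.1809] ax [0.8863 0.4631] 27.58742 -0.07472207140745614 0.0700295549615421
109 405.6788990825688 207.13761467889907 13 17
4 255.0 222.5 11 12
knob (array([ 0.5661, -0.176 ,  0.2909]), np.float64(0.004030151040116761))
scene plane .044 [[0.4616 0.139  0.044 ]
 [0.5809 0.2059 0.044 ]]
```

The spindle is 40 mm across at the collar and about 140 mm long, as given. The fixture measures 218 × 91 mm, close to the stated 220 × 90. I'll check the fixture's pose by overlaying its known corner points.

```bash
cat >> h.py <<'E'
O=np.array([.554,-.1768,0]);YAW=7.0
def frames(O=O,yaw=YAW):
    F=R.from_euler('z',yaw,degrees=True); V=F*R.from_euler('y',-30,degrees=True)
    return F,V,O+F.apply([-.085,0,.065])
E
python3 - <<'E'
from h import *
T=pickle.load(open("top.pkl","rb"));S=pickle.load(open("scene.pkl","rb"))
F,V,v0=frames()
P=[O+F.apply([x,y,z]) for x in(-.105,.115) for y in(-.045,.045) for z in(0,.012)]
Q=[v0+V.apply([x,y,0]) for x in(.014,.030,.096,.112) for y in(-.026,.026)]+[v0+V.apply([0,y,.009]) for y in(-.018,.018)]+[v0+V.apply([-.008,y,.009]) for y in(-.018,.018)]
H=[v0+V.apply([.17,y,.03]) for y in(-.02,.02)]
def ov(d,x0,y0,x1,y1,k):
    im=cv2.resize(d["frame"][y0:y1,x0:x1,::-1],None,fx=k,fy=k,interpolation=2)
    for pts,c in((P,(0,0,255)),(Q,(0,255,255)),(H,(255,0,255))):
        for u in proj(d,pts): cv2.circle(im,tuple(int(round((u[i]+.5-[x0,y0][i])*k*8-4)) for i in(0,1)),12,c,-1,shift=3)
    return im
a=ov(T,360,178,420,270,6);b=ov(S,208,245,322,375,4)
c=np.zeros((560,360+456,3),np.uint8);c[:a.shape[0],:360]=a;c[:520,360:]=b;cv2.imwrite("pics/ov.png",c[:,:800])
E
```

```text
(no output)
```

View pics/ov.png

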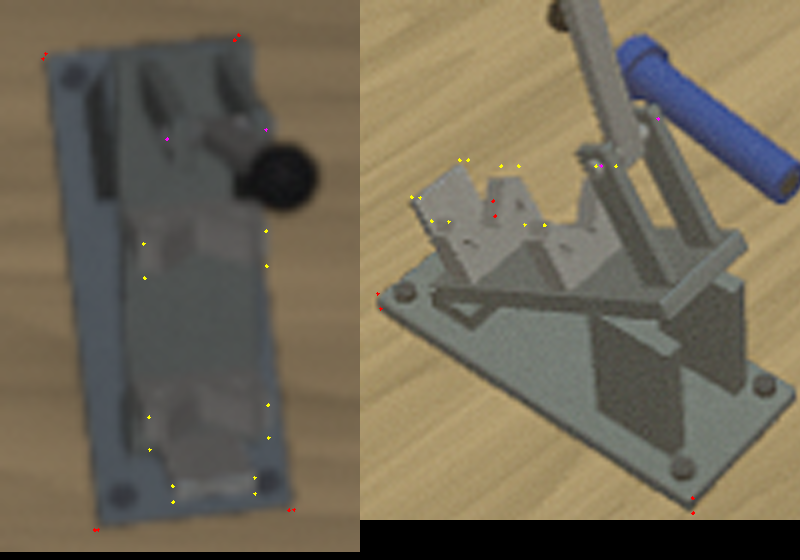

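The overlay fits to within 2–3 mm. Both views put the true fixture slightly to −y, so I set the origin to (0.5545, −0.1795) with yaw 6.7°. The V-rests centre the spindle and the stop sets x, so this is good enough to move.

```bash
sed -i 's/^O=.*/O=np.array([.5545,-.1795,0]);YAW=6.7/' h.py; cat >> h.py <<'E'
def plan(pos,Rt):
    """turn first (at the TCP), then shift; prints totals in row units and rows needed"""
    from cell import arm
    s=arm.observe(); R0=R.from_rotvec(s["ee_rot"]); tv=np.degrees((R0.inv()*Rt).as_rotvec()); sh=Rt.inv().apply(np.array(pos)-s["position"])
    print("turn deg",tv.round(2),"units",(tv/120).round(4),"rows>=",round(np.linalg.norm(tv)/7.16,1)); print("shift mm",(sh*1e3).round(1),"units",(sh/.4).round(4),"rows>=",round(np.linalg.norm(sh)/.0417,1))
def down(yaw): return R.from_euler('z',yaw,degrees=True)*R.from_euler('x',180,degrees=True)   # tool x at yaw
SP=np.array([.5178,.1770]);SYAW=27.6
def seatpose(x=0,y=0,z=0):   # TCP pose holding the spindle origin at seat + (x,y,z)
    F,V,v0=frames(); Rt=V*R.from_euler('x',180,degrees=True)
    return v0+V.apply([.063+x,y,z-.0188]),Rt
E
python3 -c "
from h import *
plan([*SP,.16],down(SYAW)); print(seatpose()[0])"
```

```text
turn deg [-3.0000e-02  1.0000e-01  1.3172e+02] units [-3.0000e-04  8.0000e-04  1.0977e+00] rows>= 18.4
shift mm [ 74.7 498.7  66. ] units [0.1868 1.2467 0.1651] rows>= 12.2
[ 0.53360329 -0.1819548   0.08021872]
```

```bash
python3 -m creep '[[0,0,0,0,0,0.055],[0,0,0,0,0,0.055],[0,0,0,0,0,0.055],[0,0,0,0,0,0.055],[0,0,0,0,0,0.055],[0,0,0,0,0,0.055],[0,0,0,0,0,0.055],[0,0,0,0,0,0.055],[0,0,0,0,0,0.055],[0,0,0,0,0,0.055],[0,0,0,0,0,0.055],[0,0,0,0,0,0.055],[0,0,0,0,0,0.055],[0,0,0,0,0,0.055],[0,0,0,0,0,0.055],[0,0,0,0,0,0.055],[0,0,0,0,0,0.055],[0,0,0,0,0,0.055],[0,0,0,0,0,0.055],[0,0,0,0,0,0.053]]' -1
python3 -m creep '[[0.0125,0.083,0],[0.0125,0.083,0]]' 2>&1 | tail -1
python3 -c "
from h import *
plan([*SP,.16],down(SYAW))"
```

```text
clock: 1.77
position: [0.2205, 0.5845, 0.2263]
ee_rot: [3.053, 0.74, -0.001]
force: [-0.3, -0.6, 0.4]
width: 1.003
gripper_force: 0.0
invalid input at $[0]: expected 6 numbers
turn deg [ 0.03  0.03 -0.36] units [ 0.0003  0.0003 -0.003 ] rows>= 0.1
shift mm [ 74.7 498.9  66.3] units [0.1868 1.2472 0.1658] rows>= 12.2
```

```bash
python3 -m creep '[[0.012,0.083,0.011,0,0,-0.003],[0.012,0.083,0.011,0,0,0],[0.012,0.083,0.011,0,0,0],[0.013,0.083,0.011,0,0,0],[0.012,0.083,0.011,0,0,0],[0.013,0.083,0.011,0,0,0],[0.012,0.083,0.011,0,0,0],[0.013,0.083,0.011,0,0,0],[0.012,0.083,0.011,0,0,0],[0.013,0.083,0.011,0,0,0],[0.012,0.083,0.011,0,0,0],[0.013,0.083,0.011,0,0,0],[0.012,0.083,0.011,0,0,0],[0.013,0.083,0.011,0,0,0],[0.012,0.084,0.011,0,0,0],[0,0,0,0,0,0],[0,0,0,0,0,0]]'
python3 - <<'E'
from h import *
from cell import arm
plan([*SP,.0255],down(SYAW))
d=arm.get_image("scene");cv2.imwrite("pics/g1.png",cv2.resize(d["frame"][170:290,290:430,::-1],None,fx=4,fy=4,interpolation=2))
E
```

```text
clock: 3.18
position: [0.5204, 0.1765, 0.1604]
ee_rot: [3.05, 0.75, -0.001]
force: [-0.5, 0.8, 0.2]
width: 0.999
gripper_force: 0.0
turn deg [0.05 0.04 0.05] units [0.0004 0.0003 0.0004] rows>= 0.0
shift mm [ -2.1  -1.6 134.9] units [-0.0052 -0.0041  0.3372] rows>= 3.2
```

View pics/g1.png

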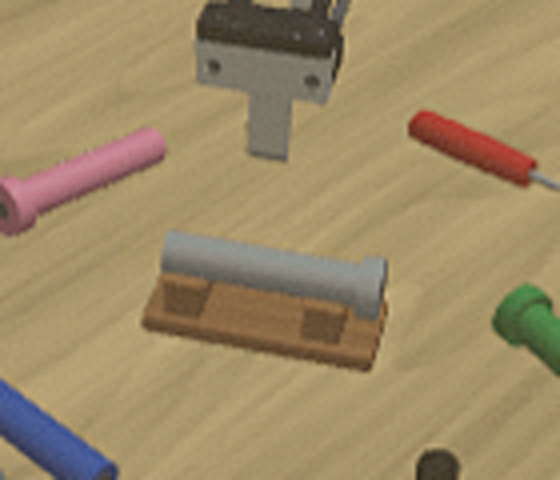

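The close crop shows the grey spindle in its rest. The finger, at crop (268,155), is above the gap between the blocks at (185,295) and (323,320). I'll descend and grip.

```bash
python3 -m creep '[[-0.005,-0.004,0.04,0,0,0],[0,0,0.05,0,0,0],[0,0,0.05,0,0,0],[0,0,0.05,0,0,0],[0,0,0.05,0,0,0],[0,0,0.05,0,0,0],[0,0,0.03,0,0,0],[0,0,0.017,0,0,0],[0,0,0,0,0,0]]' 
python3 -m creep '[[0,0,0,0,0,0],[0,0,0,0,0,0],[0,0,0,0,0,0],[0,0,0,0,0,0],[0,0,0,0,0,0],[0,0,0,0,0,0],[0,0,0,0,0,0],[0,0,0,0,0,0],[0,0,0,0,0,0],[0,0,0,0,0,0]]' 1 40
```

```text
clock: 3.98
position: [0.516, 0.1802, 0.0249]
ee_rot: [3.048, 0.76, -0.003]
force: [-0.6, -0.7, 0.1]
width: 0.999
gripper_force: 0.0
clock: 4.82
position: [0.5173, 0.1794, 0.026]
ee_rot: [3.049, 0.758, 0.0]
force: [1.3, -0.4, 0.6]
width: 0.322
gripper_force: 0.6
```

```bash
python3 -m creep '[[0,0,0,0,0,0],[0,0,0,0,0,0],[0,0,0,0,0,0],[0,0,0,0,0,0]]' 1 40
python3 -m creep '[[0,0,-0.01,0,0,0],[0,0,-0.02,0,0,0],[0,0,-0.04,0,0,0],[0,0,-0.06,0,0,0],[0,0,-0.06,0,0,0],[0,0,-0.06,0,0,0],[0,0,-0.06,0,0,0],[0,0,-0.06,0,0,0],[0,0,-0.04,0,0,0],[0,0,0,0,0,0],[0,0,0,0,0,0]]'
python3 - <<'E'
from h import *
p,Rt=seatpose(.012,0,.09);print(p);plan(p,Rt)
E
```

```text
clock: 5.15
position: [0.5177, 0.1788, 0.026]
ee_rot: [3.048, 0.756, 0.001]
force: [3.3, -4.8, -0.6]
width: 0.293
gripper_force: 40.0
clock: 6.07
position: [0.5167, 0.1803, 0.1902]
ee_rot: [-3.047, -0.759, -0.001]
force: [-0.2, -0.9, -5.8]
width: 0.293
gripper_force: 40.0
[ 0.49923195 -0.1859925   0.16416101]
turn deg [-5.64 29.62 20.77] units [-0.047   0.2468  0.1731] rows>= 5.1
shift mm [-65.1 361.7  -7.5] units [-0.1626  0.9043 -0.0187] rows>= 8.8
```

```bash
python3 -m creep '[[0,0,0,-0.006,0.031,0.0216],[0,0,0,-0.006,0.031,0.0216],[0,0,0,-0.006,0.031,0.0216],[0,0,0,-0.006,0.031,0.0216],[0,0,0,-0.006,0.031,0.0216],[0,0,0,-0.006,0.031,0.0216],[0,0,0,-0.006,0.031,0.0216],[0,0,0,-0.005,0.030,0.022],[0,0,0,0,0,0]]'
python3 -m creep '[[-0.014,0.04,-0.002,0,0,0],[-0.014,0.07,-0.002,0,0,0],[-0.014,0.07,-0.002,0,0,0],[-0.014,0.07,-0.002,0,0,0],[-0.014,0.07,-0.002,0,0,0],[-0.014,0.07,-0.002,0,0,0],[-0.014,0.07,-0.002,0,0,0],[-0.014,0.07,-0.002,0,0,0],[-0.014,0.07,-0.002,0,0,0],[-0.014,0.07,-0.001,0,0,0],[-0.014,0.07,-0.001,0,0,0],[-0.013,0.07,0,0,0,0],[-0.013,0.07,0,0,0,0],[0,0.025,0,0,0,0],[0,0,0,0,0,0],[0,0,0,0,0,0]]'
python3 - <<'E'
from h import *
from cell import arm
for i in range(3):
  p,Rt=seatpose(.005,0,.09);plan(p,Rt); T=arm.get_image("top")
S=arm.get_image("scene");pickle.dump(T,open("top2.pkl","wb"));pickle.dump(S,open("scene2.pkl","wb"))
a=cv2.resize(T["frame"][170:280,340:425,::-1],None,fx=4.5,fy=4.5,interpolation=2);b=cv2.resize(S["frame"][200:370,200:320,::-1],None,fx=3.5,fy=3.5,interpolation=2)
c=np.zeros((600,800,3),np.uint8);c[:a.shape[0],:a.shape[1]]=a;b=b[:,:800-a.shape[1]];c[:b.shape[0],a.shape[1]:a.shape[1]+b.shape[1]]=b
cv2.imwrite("pics/g2.png",c)
E
```

```text
clock: 6.82
position: [0.5119, 0.181, 0.1866]
ee_rot: [-3.004, -0.182, -0.798]
force: [-0.3, -1.0, -5.7]
width: 0.294
gripper_force: 40.0
clock: 8.15
position: [0.4964, -0.134, 0.164]
ee_rot: [-3.006, -0.174, -0.791]
force: [-0.2, 0.0, -5.5]
width: 0.293
gripper_force: 40.0
turn deg [ 0.09  0.5  -0.05] units [ 0.0008  0.0042 -0.0004] rows>= 0.1
shift mm [-9.7 51.9 -1.8] units [-0.0244  0.1299 -0.0045] rows>= 1.3
turn deg [0.03 0.51 0.04] units [0.0002 0.0043 0.0003] rows>= 0.1
shift mm [-9.8 53.2 -1.9] units [-0.0245  0.1331 -0.0048] rows>= 1.3
turn deg [-0.01  0.51  0.1 ] units [-0.0001  0.0042  0.0008] rows>= 0.1
shift mm [-9.9 54.  -2. ] units [-0.0248  0.1349 -0.0049] rows>= 1.3
```

View pics/g2.png

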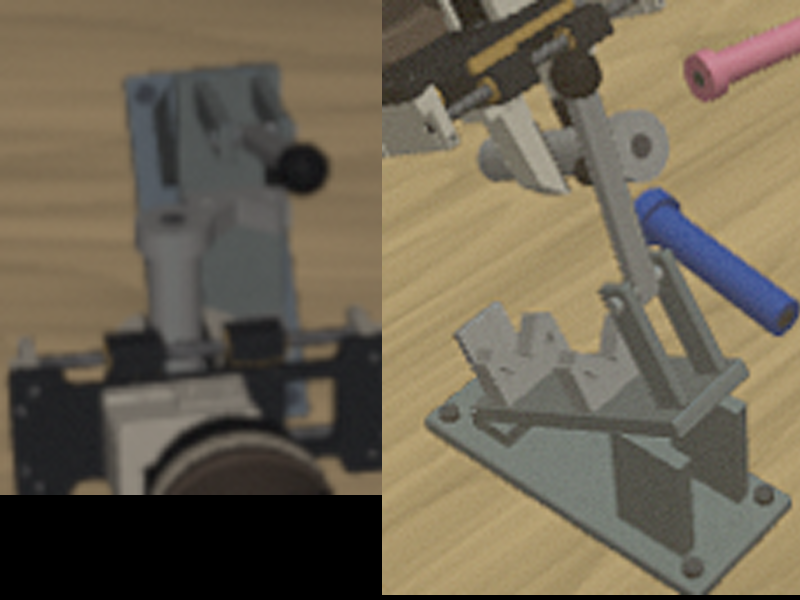

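The spindle is held, tilted, collar uphill. It is still about 54 mm to the +y side because the rows were speed-limited. The clamp arm stands clear of it. I'll finish the approach.

```bash
python3 -m creep '[[-0.006,0.027,-0.001,0,0.004,0],[-0.006,0.027,-0.001,0,0,0],[-0.006,0.027,-0.001,0,0,0],[-0.007,0.027,-0.001,0,0,0],[0,0.027,-0.001,0,0,0],[0,0,0,0,0,0],[0,0,0,0,0,0],[0,0,0,0,0,0],[0,0,0,0,0,0],[0,0,0,0,0,0]]'
python3 - <<'E'
from h import *
from cell import arm
for i in range(3):
  p,Rt=seatpose(.005,0,.09);plan(p,Rt); T=arm.get_image("top")
S=arm.get_image("scene");pickle.dump(T,open("top2.pkl","wb"));pickle.dump(S,open("scene2.pkl","wb"))
a=cv2.resize(T["frame"][170:280,355:425,::-1],None,fx=5,fy=5,interpolation=2);b=cv2.resize(S["frame"][220:370,200:320,::-1],None,fx=3.7,fy=3.7,interpolation=2)
c=np.zeros((560,800,3),np.uint8);c[:a.shape[0],:a.shape[1]]=a;b=b[:,:800-a.shape[1]];c[:b.shape[0],a.shape[1]:a.shape[1]+b.shape[1]]=b
cv2.imwrite("pics/g3.png",c)
E
```

```text
clock: 9.18
position: [0.4934, -0.1865, 0.1611]
ee_rot: [-3.001, -0.178, -0.804]
force: [0.3, 0.5, -5.1]
width: 0.296
gripper_force: 40.0
turn deg [0.02 0.   0.11] units [0.0002 0.     0.0009] rows>= 0.0
shift mm [-0.4  0.2  0.2] units [-0.001   0.0004  0.0006] rows>= 0.0
turn deg [ 0.03 -0.    0.09] units [ 0.0003 -0.      0.0008] rows>= 0.0
shift mm [-0.4  0.   0.3] units [-0.0009  0.0001  0.0007] rows>= 0.0
turn deg [ 0.04 -0.    0.08] units [ 0.0004 -0.      0.0007] rows>= 0.0
shift mm [-0.3 -0.2  0.3] units [-0.0009 -0.0004  0.0007] rows>= 0.0
```

View pics/g3.png

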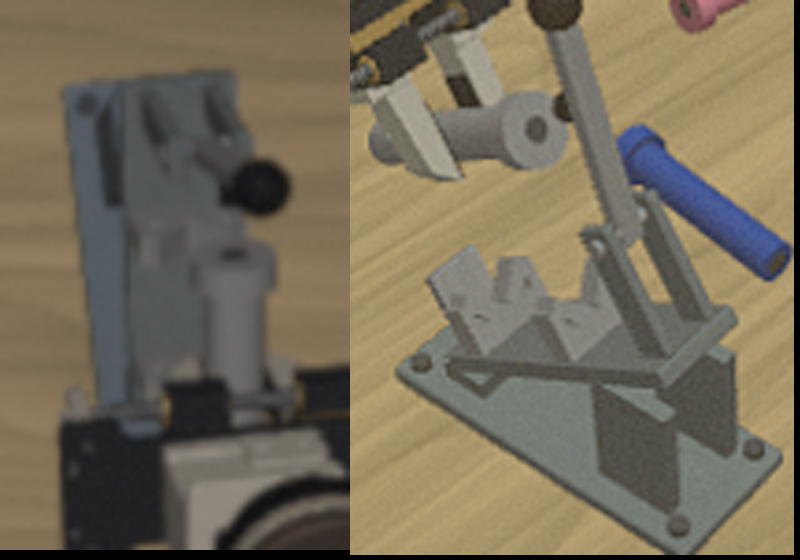

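The spindle hangs above the V-rests and parallel to them. The bore mark on the collar face is at top px (401.6,220.4) and scene px (250.8,255.1), so I'll compare it with the expected collar centre.

```bash
python3 - <<'E'
from h import *
np.set_printoptions(precision=4,suppress=True)
T=pickle.load(open("top2.pkl","rb"));S=pickle.load(open("scene2.pkl","rb"))
P,e=tri(T,[[401.6,220.4]],S,[[250.8,255.1]]);F,V,v0=frames()
print(P,e,"in seat frame mm",(V.inv().apply(P-v0-V.apply([.063,0,0]))*1e3).round(1),"expect 82,0,90")
E=v0+V.apply([.145,0,.09]);print(proj(T,E),proj(S,E))
E
```

```text
[ 0.5475 -0.1802  0.2099] 0.0008505867510825616 in seat frame mm [77.   0.1 86.5] expect 82,0,90
[[402.0761 219.1272]] [[251.7961 253.3438]]
```

```bash
python3 -m creep '[[0.01,0,0.01,0,0,0],[0.01,0,0.02,0,0,0],[0,0,0.03,0,0,0],[0,0,0.03,0,0,0],[0,0,0.03,0,0,0],[0,0,0.03,0,0,0],[0,0,0.02,0,0,0],[0,0,0.015,0,0,0],[0,0,0.005,0,0,0],[0,0,0,0,0,0],[0,0,0,0,0,0],[0,0,0,0,0,0]]'
python3 -m creep '[[0,0,0.005,0,0,0],[0,0,0.005,0,0,0],[0,0,0,0,0,0],[0,0,0,0,0,0]]'
python3 -c "
from h import *
plan(*seatpose())"
```

```text
clock: 10.38
position: [0.5368, -0.1828, 0.1008]
ee_rot: [-3.003, -0.176, -0.803]
force: [-0.3, -0.1, -3.9]
width: 0.294
gripper_force: 40.0
clock: 10.72
position: [0.5387, -0.1822, 0.0973]
ee_rot: [-3.002, -0.177, -0.803]
force: [0.1, -0.2, -3.8]
width: 0.294
gripper_force: 40.0
turn deg [0.07 0.06 0.07] units [0.0006 0.0005 0.0006] rows>= 0.0
shift mm [-12.9  -0.8  12.2] units [-0.0322 -0.002   0.0306] rows>= 0.4
```

```bash
python3 -m creep '[[0,0,0.005,0,0,0],[0,0,0.005,0,0,0],[0,0,0.005,0,0,0],[0,0,0,0,0,0],[0,0,0,0,0,0]]'|grep -E 'pos|^force'
python3 -m creep '[[0,0,0.005,0,0,0],[0,0,0,0,0,0],[0,0,0,0,0,0]]'|grep -E 'pos|^force'
python3 -m creep '[[0,0,0.005,0,0,0],[0,0,0,0,0,0],[0,0,0,0,0,0]]'|grep -E 'pos|^force'
python3 -c "
from h import *
plan(*seatpose())"
```

```text
position: [0.5415, -0.1821, 0.0919]
force: [0.0, 0.1, -4.4]
position: [0.5426, -0.1819, 0.0903]
force: [-0.0, -0.6, -5.1]
position: [0.5436, -0.1812, 0.0887]
force: [-1.6, 2.6, -1.7]
turn deg [0.04 0.04 0.09] units [0.0003 0.0004 0.0007] rows>= 0.0
shift mm [-12.9  -0.5   2.3] units [-0.0323 -0.0012  0.0058] rows>= 0.3
```

```bash
python3 -m creep '[[0,0,0.003,0,0,0],[0,0,0,0,0,0],[0,0,0,0,0,0]]'|grep -E 'pos|^force'
python3 -m creep '[[0,-0.002,0.002,0,0,0],[0,0,0,0,0,0],[0,0,0,0,0,0]]'|grep -E 'pos|^force'
python3 -c "
from h import *
plan(*seatpose())"
```

```text
position: [0.544, -0.1807, 0.0881]
force: [-9.3, 2.8, 8.5]
position: [0.5442, -0.1804, 0.0878]
force: [-14.8, 2.4, 17.0]
turn deg [ 0.08 -0.    0.14] units [ 0.0007 -0.      0.0012] rows>= 0.0
shift mm [-13.1   0.3   1.2] units [-0.0327  0.0007  0.0031] rows>= 0.3
```

```bash
python3 -m creep '[[-0.004,0,-0.002,0,0,0],[-0.004,0,0,0,0,0],[-0.004,0,0,0,0,0],[0,0,0,0,0,0],[0,0,0,0,0,0]]'|grep -E 'pos|^force'
python3 -m creep '[[-0.004,0,0,0,0,0],[0,0,0,0,0,0],[0,0,0,0,0,0]]'|grep -E 'pos|^force'
python3 -m creep '[[-0.004,0,0,0,0,0],[0,0,0,0,0,0],[0,0,0,0,0,0]]'|grep -E 'pos|^force'
python3 -c "
from h import *
plan(*seatpose())"
```

```text
position: [0.5404, -0.1813, 0.0864]
force: [-2.4, 3.8, 4.3]
position: [0.5389, -0.1818, 0.0857]
force: [-0.9, 5.4, 0.7]
position: [0.5374, -0.1823, 0.0853]
force: [-0.4, 5.5, -0.9]
turn deg [-0.05  0.24  0.06] units [-0.0004  0.002   0.0005] rows>= 0.0
shift mm [-5.8 -0.8  2.5] units [-0.0146 -0.002   0.0064] rows>= 0.2
```

```bash
for i in 1 2; do :; done; python3 -m creep '[[-0.004,-0.001,0.001,0,0,0],[0,0,0,0,0,0],[0,0,0,0,0,0]]'|grep -E 'pos|^force'
python3 -m creep '[[-0.004,0,0.001,0,0,0],[0,0,0,0,0,0],[0,0,0,0,0,0]]'|grep -E 'pos|^force'
python3 -m creep '[[-0.003,0,0,0,0,0],[0,0,0,0,0,0],[0,0,0,0,0,0]]'|grep -E 'pos|^force'
python3 -c "
from h import *
plan(*seatpose())"
```

```text
position: [0.5366, -0.1825, 0.0849]
force: [0.0, 4.6, -0.6]
position: [0.5365, -0.1825, 0.085]
force: [4.7, 4.9, -0.3]
position: [0.5364, -0.1828, 0.0852]
force: [6.8, 5.8, -0.6]
turn deg [-0.15  0.2   0.11] units [-0.0012  0.0017  0.0009] rows>= 0.0
shift mm [-4.8 -1.1  2.9] units [-0.012  -0.0029  0.0074] rows>= 0.1
```

```bash
python3 -m creep '[[0,-0.003,0.002,0,0,0],[0,-0.001,0.001,0,0,0],[0,0,0,0,0,0],[0,0,0,0,0,0]]' 1 10|grep -E 'pos|^force|gr'
python3 -m creep '[[0,0,0,0,0,0],[0,0,0,0,0,0],[0,0,0,0,0,0],[0,0,0,0,0,0]]' 0.2 |grep -E 'pos|force|width'
python3 -c "
from h import *
plan(*seatpose())"
```

```text
position: [0.5363, -0.1824, 0.0847]
force: [4.6, 3.1, 4.8]
gripper_force: 10.0
position: [0.5344, -0.1827, 0.0833]
force: [-0.6, 0.6, 0.6]
width: 0.398
gripper_force: 0.0
turn deg [-0.09  0.48 -0.  ] units [-0.0008  0.004  -0.    ] rows>= 0.1
shift mm [-2.2 -0.8  2.3] units [-0.0054 -0.002   0.0058] rows>= 0.1
```

```bash
python3 -m creep '[[0,0,0,0,0,0],[0,0,0,0,0,0],[0,0,0,0,0,0],[0,0,-0.01,0,0,0],[0,0,-0.03,0,0,0],[0,0,-0.05,0,0,0],[0,0,-0.07,0,0,0],[0,0,-0.07,0,0,0],[0,0,-0.07,0,0,0],[0,0,-0.07,0,0,0],[0,0,-0.07,0,0,0],[0,0,-0.07,0,0,0],[0,0,0,0,0,0],[0,0,0,0,0,0]]' -0.3
python3 - <<'E'
from h import *
from cell import arm
T=arm.get_image("top");S=arm.get_image("scene");pickle.dump(T,open("top2.pkl","wb"));pickle.dump(S,open("scene2.pkl","wb"))
a=cv2.resize(T["frame"][170:280,355:425,::-1],None,fx=5,fy=5,interpolation=2);b=cv2.resize(S["frame"][210:370,200:320,::-1],None,fx=3.7,fy=3.7,interpolation=2)
c=np.zeros((600,800,3),np.uint8);c[:a.shape[0],:a.shape[1]]=a;b=b[:,:800-a.shape[1]];c[:b.shape[0],a.shape[1]:a.shape[1]+b.shape[1]]=b
cv2.imwrite("pics/g4.png",c)
E
```

```text
clock: 15.63
position: [0.4355, -0.1946, 0.2628]
ee_rot: [-3.002, -0.179, -0.798]
force: [0.6, 0.1, 0.2]
width: 0.649
gripper_force: 0.0
```

View pics/g4.png

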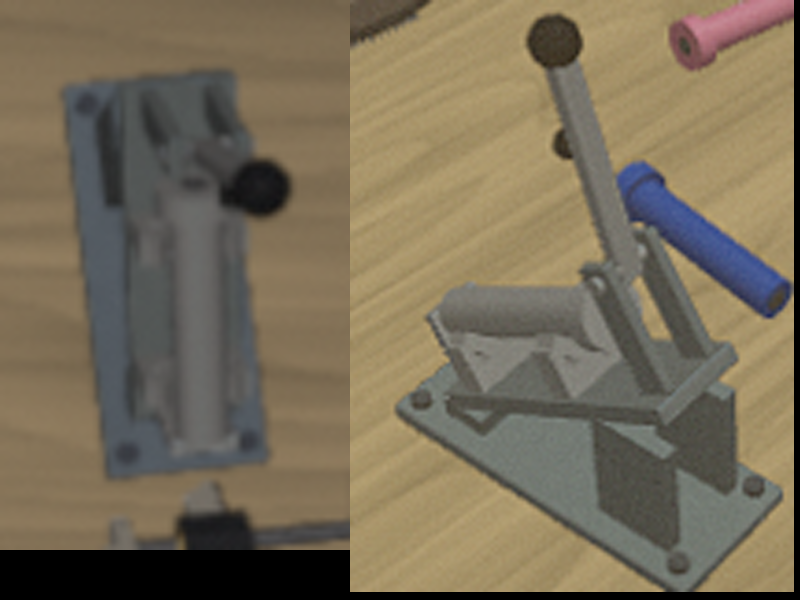

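The spindle lies in both V-rests with its plain end at the stop (top crop (205,445)), and the clamp is still up. The knob is at top px (407.6,207.4) and scene px (255.4,221.1). I'll grip it across vbed y and swing it along its arc with the tool orientation fixed.

```bash
cat >> h.py <<'E'
def knob(a,dz=-.015):
    """TCP pose with the knob in the jaws at hinge angle a"""
    F,V,v0=frames(); return v0+V.apply([.17-.125*np.cos(a),0,.03+.125*np.sin(a)+dz]),V*R.from_euler('x',180,degrees=True)
E
python3 - <<'E'
from h import *
np.set_printoptions(precision=4,suppress=True)
T=pickle.load(open("top2.pkl","rb"));S=pickle.load(open("scene2.pkl","rb"));F,V,v0=frames()
P,e=tri(T,[[407.6,207.4]],S,[[255.4,221.1]]); q=V.inv().apply(P-v0);d=q-[.17,0,.03]
a=np.arctan2(d[2],-d[0]);print(P,e,q,"r",np.hypot(d[0],d[2]),"a",a)
plan(*knob(a,.05));plan(*knob(a))
E
```

```text
[ 0.5664 -0.1777  0.2949] 0.00020757918745263195 [0.199  0.0004 0.1506] r 0.12399164639048696 a 1.8065411361267438
turn deg [-0.19  0.43  0.07] units [-0.0016  0.0036  0.0006] rows>= 0.1
shift mm [131.9  -0.2 -14.6] units [ 0.3298 -0.0006 -0.0364] rows>= 3.2
turn deg [-0.19  0.43  0.07] units [-0.0016  0.0036  0.0006] rows>= 0.1
shift mm [131.9  -0.2  50.4] units [ 0.3298 -0.0006  0.1261] rows>= 3.4
```

```bash
python3 -m creep '[[0,0,-0.02,0,0.004,0],[0,0,-0.016,0,0,0],[0.03,0,0,0,0,0],[0.05,0,0,0,0,0],[0.05,0,0,0,0,0],[0.05,0,0,0,0,0],[0.05,0,0,0,0,0],[0.05,0,0,0,0,0],[0.05,0,0,0,0,0],[0,0,0,0,0,0],[0,0,0,0,0,0],[0,0,0,0,0,0]]' -0.3
python3 -c "
from h import *
plan(*knob(1.8065))"
```

```text
clock: 16.73
position: [0.5406, -0.1817, 0.3389]
ee_rot: [-2.998, -0.178, -0.802]
force: [-0.7, -0.7, -0.8]
width: 0.651
gripper_force: 0.0
turn deg [-0.19  0.02  0.03] units [-0.0015  0.0002  0.0003] rows>= 0.0
shift mm [ 0.8 -0.5 65.1] units [ 0.0019 -0.0013  0.1629] rows>= 1.6
```

```bash
python3 -m creep '[[0.002,-0.001,0.02,0,0,0],[0,0,0.03,0,0,0],[0,0,0.03,0,0,0],[0,0,0.03,0,0,0],[0,0,0.03,0,0,0],[0,0,0.022,0,0,0],[0,0,0,0,0,0],[0,0,0,0,0,0]]'
python3 -m creep '[[0,0,0,0,0,0],[0,0,0,0,0,0],[0,0,0,0,0,0],[0,0,0,0,0,0],[0,0,0,0,0,0],[0,0,0,0,0,0],[0,0,0,0,0,0],[0,0,0,0,0,0],[0,0,0,0,0,0]]' 1 20
python3 - <<'E'
from h import *
# arc rows in units of tool x (=vbed x), tool z (=-vbed z)
a=np.linspace(1.8065,0.1,18); d=.125*np.c_[np.diff(-np.cos(a)),-np.diff(np.sin(a))]/.4; print(d.round(4).tolist())
E
```

```text
clock: 17.4
position: [0.5741, -0.177, 0.2834]
ee_rot: [-2.998, -0.178, -0.803]
force: [-0.6, 0.0, 0.3]
width: 0.646
gripper_force: 0.0
clock: 18.15
position: [0.5743, -0.1766, 0.2843]
ee_rot: [-2.997, -0.179, -0.805]
force: [-4.0, 3.5, 5.2]
width: 0.269
gripper_force: 20.0
[[-0.0308, -0.0058], [-0.0312, -0.0027], [-0.0314, 0.0005], [-0.0311, 0.0036], [-0.0306, 0.0067], [-0.0298, 0.0098], [-0.0287, 0.0127], [-0.0273, 0.0155], [-0.0256, 0.0182], [-0.0236, 0.0206], [-0.0214, 0.0229], [-0.019, 0.0249], [-0.0164, 0.0267], [-0.0137, 0.0282], [-0.0108, 0.0294], [-0.0078, 0.0304], [-0.0047, 0.031]]
```

```bash
python3 -m creep '[[-0.031,0,-0.006,0,0,0],[-0.031,0,-0.003,0,0,0],[-0.031,0,0.001,0,0,0],[-0.031,0,0.004,0,0,0],[0,0,0,0,0,0]]'
python3 -m creep '[[-0.031,0,0.007,0,0,0],[-0.030,0,0.010,0,0,0],[-0.029,0,0.013,0,0,0],[-0.027,0,0.015,0,0,0],[0,0,0,0,0,0],[0,0,0,0,0,0]]'
python3 - <<'E'
from h import *
from cell import arm
F,V,v0=frames();q=V.inv().apply(arm.observe()["position"]-v0)-[.17,0,.015];print(q,np.arctan2(q[2],-q[0]),np.hypot(q[0],q[2]))
E
```

```text
clock: 18.57
position: [0.5289, -0.1823, 0.2593]
ee_rot: [-2.998, -0.177, -0.802]
force: [-6.4, 2.8, 4.2]
width: 0.269
gripper_force: 20.0
clock: 19.07
position: [0.4991, -0.1861, 0.221]
ee_rot: [-2.998, -0.177, -0.802]
force: [-3.8, 0.8, 0.0]
width: 0.27
gripper_force: 20.0
[-6.66676471e-02 -8.77191443e-05  1.05494398e-01] 1.0072117313217723 0.1247944036939142
```

On the arc with a = 1.0 and radius 125 mm. I'll continue.

```bash
python3 -m creep '[[-0.026,0,0.018,0,0,0],[-0.024,0,0.021,0,0,0],[-0.021,0,0.023,0,0,0],[-0.019,0,0.025,0,0,0],[-0.016,0,0.027,0,0,0],[-0.014,0,0.028,0,0,0],[-0.011,0,0.029,0,0,0],[0,0,0,0,0,0],[0,0,0,0,0,0]]'
python3 - <<'E'
from h import *
from cell import arm
F,V,v0=frames();q=V.inv().apply(arm.observe()["position"]-v0)-[.17,0,.015];a=np.arctan2(q[2],-q[0]);print(q,a,np.hypot(q[0],q[2]))
b=np.linspace(a,0.0,6);print((.125*np.c_[np.diff(-np.cos(b)),-np.diff(np.sin(b))]/.4).round(4).tolist())
E
```

```text
clock: 19.82
position: [0.489, -0.1873, 0.1362]
ee_rot: [-2.997, -0.177, -0.804]
force: [-0.8, -0.5, -3.7]
width: 0.27
gripper_force: 20.0
[-0.11795885 -0.00013926  0.03711226] 0.30481541814148827 0.12365924966275083
[[-0.0052, 0.0183], [-0.004, 0.0186], [-0.0029, 0.0188], [-0.0017, 0.019], [-0.0006, 0.019]]
```

```bash
python3 -m creep '[[-0.005,0,0.018,0,0,0],[-0.004,0,0.018,0,0,0],[-0.003,0,0.018,0,0,0],[0,0,0,0,0,0],[0,0,0,0,0,0]]'|grep -E 'pos|force'
python3 -m creep '[[-0.002,0,0.01,0,0,0],[0,0,0.005,0,0,0],[0,0,0,0,0,0],[0,0,0,0,0,0]]'|grep -E 'pos|force'
cat > ang.py <<'E'
from h import *
from cell import arm
F,V,v0=frames();s=arm.observe();q=V.inv().apply(s["position"]-v0)-[.17,0,.015];print("mm",(q*1e3).round(1),"a",np.arctan2(q[2],-q[0]).round(3),"f_vbed",V.inv().apply(s["force"]).round(1))
E
python3 ang.py
```

```text
position: [0.4956, -0.1865, 0.1156]
force: [-2.0, 0.3, -2.4]
gripper_force: 20.0
position: [0.4979, -0.1862, 0.11]
force: [-1.1, 0.1, -1.8]
gripper_force: 20.0
mm [-1.232e+02 -1.000e-01  1.000e+01] a 0.081 f_vbed [-1.8  0.2 -1. ]
```

```bash
python3 -m creep '[[0,0,0.01,0,0,0],[0,0,0,0,0,0],[0,0,0,0,0,0]]'|grep clock; python3 ang.py
python3 -m creep '[[0,0,0.005,0,0,0],[0,0,0,0,0,0],[0,0,0,0,0,0]]'|grep clock; python3 ang.py
python3 -m creep '[[0,0,0.003,0,0,0],[0,0,0,0,0,0],[0,0,0,0,0,0]]'|grep clock; python3 ang.py
```

```text
clock: 20.82
mm [-123.5   -0.     5.8] a 0.047 f_vbed [-1.2 -0.6 -1.7]
clock: 21.07
mm [-123.6    0.     3.7] a 0.03 f_vbed [-1.  -0.6 -2.2]
clock: 21.32
mm [-123.6    0.     2.5] a 0.02 f_vbed [-1.5 -1.9 -1.8]
```

```bash
for _ in 1; do python3 -m creep '[[0,0,0.003,0,0,0],[0,0,0,0,0,0],[0,0,0,0,0,0]]'|grep clock; python3 ang.py; done
python3 -m creep '[[0,0,0.003,0,0,0],[0,0,0,0,0,0],[0,0,0,0,0,0]]'|grep clock; python3 ang.py
python3 -m creep '[[0,0,0.003,0,0,0],[0,0,0,0,0,0],[0,0,0,0,0,0]]'|grep clock; python3 ang.py
```

```text
clock: 21.57
mm [-1.236e+02  1.000e-01  1.200e+00] a 0.01 f_vbed [-0.5 -1.8 -2. ]
clock: 21.82
mm [-123.6    0.     0. ] a 0.0 f_vbed [-1.3 -3.1 -2.5]
clock: 22.07
mm [-1.237e+02  1.000e-01 -1.200e+00] a -0.01 f_vbed [-0.9 -2.3 -2.2]
```

```bash
python3 -m creep '[[0,0,0.003,0,0,0],[0,0,0,0,0,0],[0,0,0,0,0,0]]'|grep clock; python3 ang.py
python3 -m creep '[[0,0,0.003,0,0,0],[0,0,0,0,0,0],[0,0,0,0,0,0]]'|grep clock; python3 ang.py
python3 -m creep '[[0,0,0.003,0,0,0],[0,0,0,0,0,0],[0,0,0,0,0,0]]'|grep clock; python3 ang.py
```

```text
clock: 22.32
mm [-1.237e+02  1.000e-01 -2.400e+00] a -0.019 f_vbed [-0.2 -2.  -0.3]
clock: 22.57
mm [-123.7    0.    -3.3] a -0.026 f_vbed [-2.  -2.4  9.1]
clock: 22.82
mm [-123.6    0.    -4.2] a -0.034 f_vbed [-1.3 -1.9 14.1]
```

Contact: the force rises to 14 N at the knob. One more small press, then let go and retract.

```bash
python3 -m creep '[[0,0,0.002,0,0,0],[0,0,0,0,0,0],[0,0,0,0,0,0]]'|grep clock; python3 ang.py
python3 -m creep '[[0,0,0,0,0,0],[0,0,0,0,0,0],[0,0,0,0,0,0],[0,0,0,0,0,0],[0,0,0,0,0,0],[0,0,0,0,0,0],[0,0,0,0,0,0]]' -0.3|grep -E 'clock|force|width'
python3 -m creep '[[0,0,-0.01,0,0,0],[0,0,-0.03,0,0,0],[0,0,-0.05,0,0,0],[0,0,-0.07,0,0,0],[0,0,-0.07,0,0,0],[0,0,-0.07,0,0,0],[0,0,-0.07,0,0,0],[0,0,-0.07,0,0,0],[0,0,-0.07,0,0,0],[0,0,0,0,0,0],[0,0,0,0,0,0]]'
python3 - <<'E'
from h import *
from cell import arm
T=arm.get_image("top");S=arm.get_image("scene");pickle.dump(T,open("top3.pkl","wb"));pickle.dump(S,open("scene3.pkl","wb"))
F,V,v0=frames()
for a in(-.05,0,.05):
  P=knob(a,0)[0];print(a,proj(T,P),proj(S,P))
a=cv2.resize(T["frame"][170:280,355:425,::-1],None,fx=5,fy=5,interpolation=2);b=cv2.resize(S["frame"][210:370,200:320,::-1],None,fx=3.7,fy=3.7,interpolation=2)
c=np.zeros((600,800,3),np.uint8);c[:a.shape[0],:a.shape[1]]=a;b=b[:,:800-a.shape[1]];c[:b.shape[0],a.shape[1]:a.shape[1]+b.shape[1]]=b
cv2.imwrite("pics/g5.png",c)
E
```

```text
clock: 23.07
mm [-123.6    0.    -4.9] a -0.039 f_vbed [-1.8 -0.4 19.3]
clock: 23.65
force: [-0.5, -0.8, -0.3]
width: 0.651
gripper_force: 0.0
clock: 24.57
position: [0.4039, -0.1981, 0.2743]
ee_rot: [-2.998, -0.178, -0.81]
force: [-0.0, 0.7, -0.8]
width: 0.649
gripper_force: 0.0
-0.05 [[396.92916044 244.76657644]] [[236.89397153 283.90166872]]
0 [[397.41631684 245.93257814]] [[235.48884283 281.30769247]]
0.05 [[397.90686767 246.99909702]] [[234.16593083 278.70231929]]
```

View pics/g5.png

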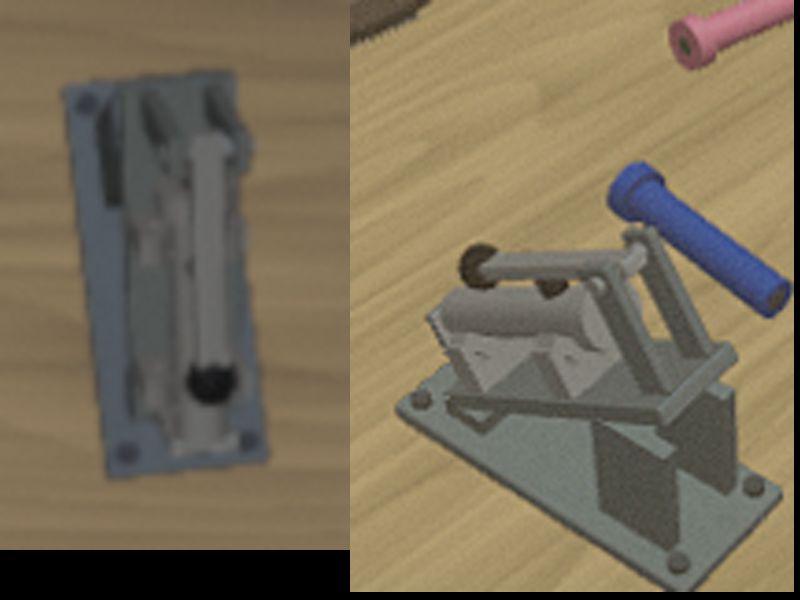

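The knob is at scene px (235.1,281.9). The prediction for a = 0 is (235.5,281.3), so the clamp is down with its pad on the spindle. The spindle has not moved from the stop and the gripper is clear.

```bash
python3 -c "
from cell import arm
print(arm.sign_off())"
```

```text
the job is handed in; nothing more can be done
None
```

The job is handed in (no verdict was returned): the last pictures show the spindle in both V-rests, collar uphill and plain end at the stop, the clamp down with its pad on it, and the gripper clear.

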